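# Tip the worn bench blocks into the scrap tray

## Robot

A 6-joint arm with a two-finger parallel gripper is mounted at the origin on the work surface. World frame = base frame: x ahead of the robot, y to its left, z up, the work surface at z = 0. Lengths are in mm, angles in rad, forces in N, time in s.
With the tool pointing down it reaches from about 350 to 975 mm from the base axis. Payload 7.1 kg.
Tool frame: the origin (TCP) lies at the very end of the fingers, on their centre line; the grasp point (between the pads) lies 19 mm behind it; x points along the fingers, z is the direction in which the jaws open and shut, and the axes are right-handed (so a half turn about x gives the same grasp; the last joint's range is limited). The gripper opens to 88 mm and grips with 3 to 60 N. Pads are 20 mm wide; open, the fingers measure 115 mm over their backs; the gripper's body (75 mm by 178 mm) begins 61 mm behind the grasp point.
Start: joints at [1.142, 0.423, 1.63, -0, 1.089, -0.019], TCP at [248.984, 573.247, 222.675] pointing down, gripper open.
Joint ranges: [-3, 3], [-0.9, 2.11], [0.09, 2.58], [-1.31, 4.45], [0.11, 2.69], [-2.54, 2.54]. Speed limits (rad/s): [2.39, 2.39, 3.01, 3.14, 3.14, 3.14].

## Interface

Orientations are given as a rotation vector (axis times angle).
In Python, from workcell import * gives the robot as it stands.
- The arm moves only by the shell command python3 -m crank 'ROWS'. ROWS is JSON, a list of rows, each a list of 3 entries, a list of its own where there are three numbers: the shift along the tool's x, y, z in cm, then the turn, a rotation vector about the tool's x, y, z in degrees, then the finger opening in cm, from 0 to 8.78. In form: [[[dx, dy, dz], [rx, ry, rz], claw], ...]. A call has 1 to 5 rows; each row shifts and turns the commanded pose from where the row before left it, along the tool's axes as they then stand; what a row does not reach is not made up. A row lasts 1/8 s, in which the tool goes at most 62.5 mm and 10.7 degrees, less where a joint would pass 70% of its speed; a pose out of reach is approached as far as the arm can. A call with a gripper value outside its range is refused whole. The fingers move at their own pace and stop on an object; the grip force is fixed at half the most. Time passes only in rows, so rows that do not move let the fingers close. It gives the time, the measured TCP pose, the force and the opening at its end, in the units of the state.
- get_obs(): the state, without advancing time (a new reading comes with each control period).
- get_image(name): name is "scene" or "side" or "wrist"; returns a dict with "pixels" (384x512x3 uint8, red, green, blue), "mtx" (3x3 intrinsics, pixels), "D" ([k1, k2, p1, p2, k3] as OpenCV has them; the pictures are not rectified), "view" (4x4, takes a point from world to camera coordinates). Camera axes: x right, y down, z forward; pixel columns grow to the right and rows downward; lengths in mm; the calibration is good to about 2 mm. A picture is of the moment at which its call begins. There is no depth.
- close_job(): hands the job in, once; it reports no verdict.
The state is a dict: "t": time; "qpos": joint angles; "qvel": joint speeds; "joint_torque": joint torques, N m; "ee_pos": TCP position; "orientation": TCP orientation; "ft_force": force on the tool from outside, world axes, zero at the start; "moment": the same for the moment, N m; "width": finger opening in mm.
Only numpy, scipy, OpenCV 4.12 (cv2) and the standard library are available. Lean on these libraries where they do the work, as an engineer would, in place of code of your own. Each camera call takes 0.05 s, during which the arm holds its last target.

## Task

Slide the metal cover of the blue scrap tray fully open, then push the two heavy steel blocks with a red dot along the raised white worktop and over its edge, so that they tip down into the tray, and slide the cover fully shut over them. Keep them sliding on the worktop rather than lifting them; leave the green-dot block where it stands, and do not shift or knock over the amber jar or the wooden pusher.

Things in the scene. Friction and masses are not known exactly. Their poses are not given: they have to be found in the camera images.
- bench: fixed raised worktop with the scrap tray attached. Origin on the table (z = 0), its x across the worktop, its y along the worktop towards the tray, z up. White worktop: dark wooden trim; 360 mm across (x -180 to +180), 370 mm long (y -290 to +80), flat top 125 mm above the table, solid slab. The tray adjoins the worktop edge at y = +80 without a gap. Its two aluminium cover rails run on beyond the tray to y = +445, below the height of the worktop
- deck_edge (a point): middle of the worktop edge over which the blocks go, at the height of the worktop's top; axes as bench
- tray_floor (a point): centre of the blue tray's floor, 10 mm above the table, 115 mm below the worktop's top; axes as bench. The tray is open on top, 344 mm inside in x and 175 mm in y; its walls are 8 mm thick and stand 8 to 13 mm lower than the worktop's top
- cover (a joint): sliding aluminium cover of the tray, a flat 360 x 170 x 5 mm plate whose top lies 2.5 mm below the worktop's top: travel in m, 0 = shut, 0.175 = fully open; it slides along +y of bench (away from the worktop) with about 2.5 N of friction and stays where it is left, with a rigid stop at each end. With both blocks lying, leaning or standing on edge on the tray floor it still passes over them. It may start up to 30 mm open
- cover_knob (a point): top centre of the cover's upright black knob: 18 mm stem with a head 26 mm in diameter and 10 mm high, in all 40 mm above the cover; it moves with the cover, and with the cover shut stands 30 mm beyond the worktop's edge, in the middle of its width. It can be gripped or pushed from above
- block_red_a: round steel bench block, 90 mm diameter, 40 mm high, vertical axis, about 1.9 kg (may vary by 15 percent), friction with the worktop about 0.6 (it slides at 8 to 16 N), too wide to grip and too heavy to lift; it stands on its flat underside on the raised worktop; origin at its centre, 20 mm above its underside; a 28 mm red dot on its top
- block_red_b: round steel bench block, 90 mm diameter, 40 mm high, vertical axis, about 1.9 kg (may vary by 15 percent), friction with the worktop about 0.6 (it slides at 8 to 16 N), too wide to grip and too heavy to lift; it stands on its flat underside on the raised worktop; origin at its centre, 20 mm above its underside; a 28 mm red dot on its top
- block_green: round steel bench block, 90 mm diameter, 40 mm high, vertical axis, about 1.9 kg (may vary by 15 percent), friction with the worktop about 0.6 (it slides at 8 to 16 N), too wide to grip and too heavy to lift; it stands on its flat underside on the raised worktop; origin at its centre, 20 mm above its underside; a 28 mm green dot on its top; a good block that stays
- jar: small amber jar with a white lid, 40 mm diameter, 55 mm high, near a rear corner of the worktop; origin at the centre of its underside; stays
- pusher: small wooden knob-shaped stone pusher, 34 mm wide and 50 mm high, standing on its foot near the other rear corner; origin at the centre of its underside; stays
Mind the look-alikes: they are no part of the job. Leave any purple or yellow look-alike of the block_red_b alone.

How it is judged (in metres and radians):
On the way, in this order (a step that is already met when the one before it is completed fails the run):
1. the tray's cover is slid fully open (value of joint cover above 0.15 m), for 0.2 s.
2. both red-dot blocks lie in the tray (y of block_red_a in the frame of tray_floor between -0.088 and 0.088 m and x of block_red_a in the frame of tray_floor between -0.175 and 0.175 m and z of each of block_red_a, block_red_b in the frame of tray_floor below 0.09 m and y of block_red_b in the frame of tray_floor between -0.088 and 0.088 m and x of block_red_b in the frame of tray_floor between -0.175 and 0.175 m), for 0.2 s.
At the end, for the whole second after the job is handed in: both red-dot blocks are at rest in the tray (centre within its walls and less than 90 mm above its floor), the cover shut (less than 20 mm open), and the green-dot block within 20 mm, the jar and the pusher within 30 mm of where they started (all of step 2 and linear speed of each of block_red_a, block_red_b below 0.03 m/s and value of joint cover below 0.02 m and distance of block_green from where it was at the start of the episode below 0.02 m and distance of each of jar, pusher from where it was at the start of the episode below 0.03 m); the robot touches nothing.
It fails at once if a red-dot block is lifted more than 25 mm off the worktop (z of any of block_red_a, block_red_b in the frame of deck_edge above 0.045 m).
It fails at once if the green-dot block is shifted more than 20 mm (distance of block_green from where it was at the start of the episode above 0.02 m).
It fails at once if the jar is shifted more than 30 mm or knocked over (distance of jar from where it was at the start of the episode above 0.03 m or angle between jar's own z axis and vertical above 0.6 rad).
It fails at once if the pusher is shifted more than 30 mm or knocked over (distance of pusher from where it was at the start of the episode above 0.03 m or angle between pusher's own z axis and vertical above 0.6 rad).
It also fails if it takes over 62 s, if anything falls off the work surface, if the arm or the gripper's body presses on something with over 40 N, if the wrist force passes 120 N, or if a joint passes its speed limit or range.

## Working session

There is one attempt and no reset: what is moved stays moved. The work goes in short steps, Python scripts to look and compute and a shell command to move; the robot and the scene stay as the last step left them, time stands still between calls to the robot, and variables do not carry over. Pictures are saved under pics/ and viewed, and the job is handed in when it is done.

```bash
ls; mkdir -p pics; python3 - <<'E'
from workcell import *
import cv2,numpy as np
o=get_obs(); print(o)
for n in ["scene","side","wrist"]:
    d=get_image(n); cv2.imwrite(f"pics/{n}0.png",d["pixels"][:,:,::-1]); print(n,d["mtx"].tolist(),d["D"],np.round(d["view"],3).tolist())
E
```

```text
pics
{'t': 0.0, 'qpos': array([ 1.14200030e+00,  4.23836299e-01,  1.63068534e+00, -1.09567670e-05,
        1.08862443e+00, -1.89675912e-02]), 'qvel': array([ 0.00021973,  0.00066341, -0.00110152,  0.00112417,  0.00081799,
        0.00018582]), 'joint_torque': array([ 1.15735638e-03, -5.44634449e+01, -2.73668826e+01,  6.44961954e-02,
        2.27549532e-02, -4.80405834e-05]), 'ee_pos': array([248.75853181, 572.74733501, 221.90637729]), 'orientation': array([-0.9031024 ,  1.37699564,  0.90172785]), 'ft_force': array([-0.29238058,  0.07879093,  0.76658685]), 'moment': array([ 0.00288255, -0.02160522,  0.00542603]), 'width': 87.57710629600216}
scene [[362.86630833389523, 0.0, 256.0612303035532], [0.0, 362.86630833389523, 192.24869222202608], [0.0, 0.0, 1.0]] [0.02009685 0.         0.         0.         0.        ] [[0.518, 0.855, -0.007, -293.496], [0.469, -0.291, -0.834, -197.613], [-0.715, 0.429, -0.551, 1393.54], [0.0, 0.0, 0.0, 1.0]]
side [[417.90604793829203, 0.0, 251.17162659698678], [0.0, 417.90604793829203, 196.82060269558366], [0.0, 0.0, 1.0]] [-0.10148633  0.          0.          0.          0.        ] [[-0.996, -0.09, -0.002, 627.364], [-0.053, 0.608, -0.792, 163.862], [0.072, -0.789, -0.611, 920.311], [0.0, 0.0, 0.0, 1.0]]
wrist [[270.91431663091964, 0.0, 256.63426706666064], [0.0, 270.91431663091964, 190.941172126548], [0.0, 0.0, 1.0]] [-0.02058273  0.          0.          0.          0.        ] [[0.398, 0.918, -0.002, -623.889], [0.881, -0.381, 0.282, -33.606], [0.258, -0.114, -0.959, 392.435], [0.0, 0.0, 0.0, 1.0]]
```

View pics/scene0.png

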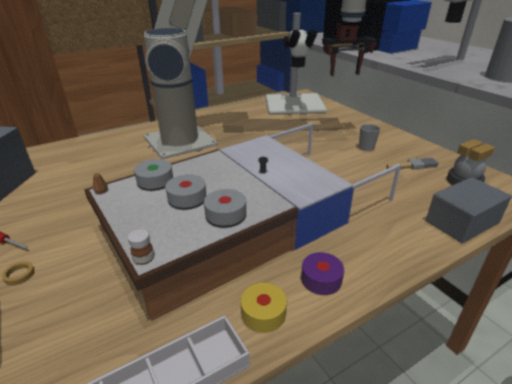

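View pics/side0.png

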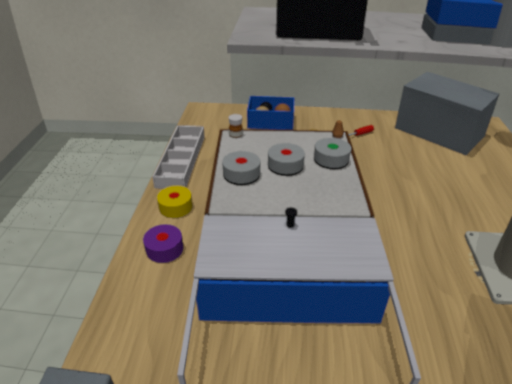

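View pics/wrist0.png

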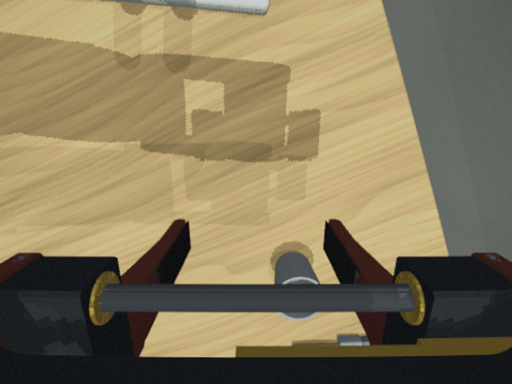

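Scene camera: the two steel blocks with red dots are at about (186,184) and (225,200). The green-dot block is at (153,168), the jar at (140,246), the pusher at (99,183) and the knob at (263,162). The possible mix-ups are the purple (322,267) and yellow (263,300) look-alikes, which also have red dots but stand on the table, and the green-dot block. I choose the two grey blocks with red dots on the worktop.

```bash
python3 - <<'E'
import cv2
a=cv2.imread("pics/side0.png")[110:300,180:410]; cv2.imwrite("pics/side0c.png",cv2.resize(a[:125],None,fx=3.4,fy=3.4,interpolation=cv2.INTER_CUBIC))
cv2.imwrite("pics/side0d.png",cv2.resize(a[90:],None,fx=3.4,fy=3.4,interpolation=cv2.INTER_CUBIC))
a=cv2.imread("pics/scene0.png")[120:310,80:360]; cv2.imwrite("pics/scene0c.png",cv2.resize(a,None,fx=2.8,fy=2.8,interpolation=cv2.INTER_CUBIC))
E
```

```text
(no output)
```

View pics/side0c.png

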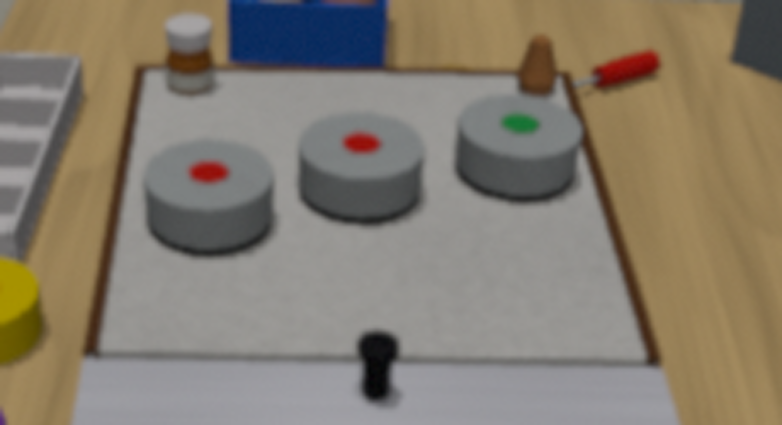

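View pics/side0d.png

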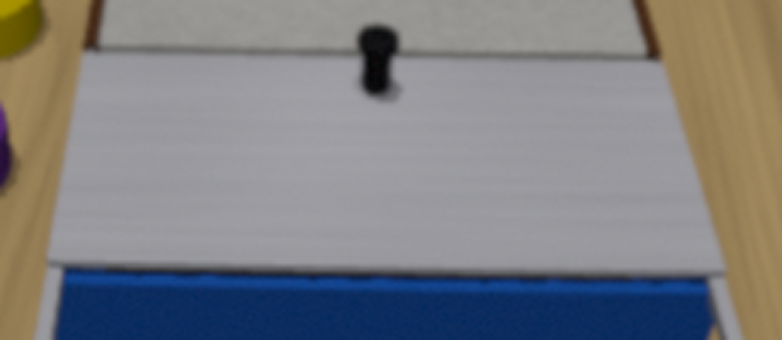

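View pics/scene0c.png

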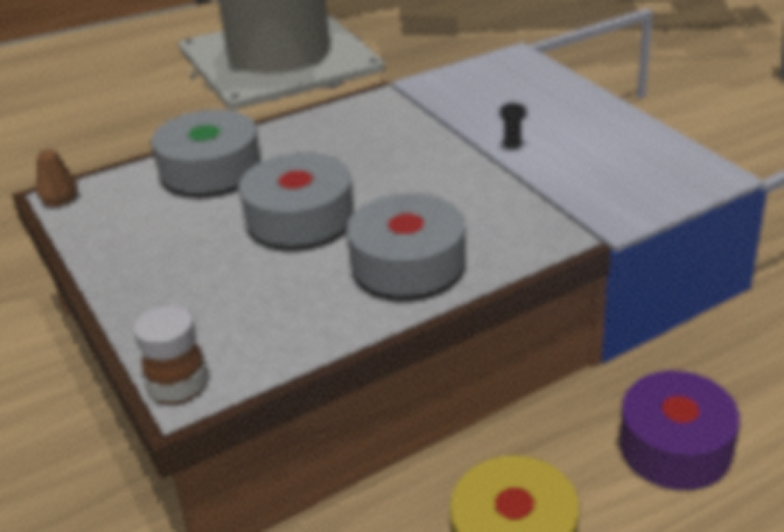

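```bash
cat > h.py <<'E'
from workcell import *
import cv2,numpy as np
def ray(d,px):
    p=cv2.undistortPoints(np.array([[px]],float),d["mtx"],np.array(d["D"],float))[0,0]
    V=np.array(d["view"]);R=V[:3,:3];t=V[:3,3]
    return -R.T@t, R.T@np.array([p[0],p[1],1.])
def onz(d,px,z):
    c,r=ray(d,px); return c+r*(z-c[2])/r[2]
def tri(ds,ps):
    A=np.zeros((3,3));b=np.zeros(3)
    for d,p in zip(ds,ps):
        c,r=ray(d,p);r=r/np.linalg.norm(r);M=np.eye(3)-np.outer(r,r);A+=M;b+=M@c
    return np.linalg.solve(A,b)
def proj(d,P):
    V=np.array(d["view"]);rv,_=cv2.Rodrigues(V[:3,:3])
    return cv2.projectPoints(np.array(P,float).reshape(-1,1,3),rv,V[:3,3],d["mtx"],np.array(d["D"],float))[0][:,0]
E
python3 - <<'E'
from h import *
from scipy.optimize import least_squares
sc=get_image("scene");si=get_image("side")
S=lambda x,y:((x+.5)/3.4+180-.5,(y+.5)/3.4+110-.5)
C=lambda x,y:((x+.5)/2.8+80-.5,(y+.5)/2.8+120-.5)
for n,a,b,z in [("redN",(209,172),(406,223),165),("redM",(361,143),(296,180),165),("green",(520,124),(203,133),165),("knob",(378,340),(513,106),162.5),("jar",(189,24),(165,325),180),("pushb",(537,90),(57,197),125),
 ("FN",(92,353),(607,245),125),("FF",(652,360),(390,85),125),("RN",(140,68),(165,435),125),("RF",(568,73),(20,195),125)]:
    print(n,onz(si,S(*a),z).round(1)[:2],onz(sc,C(*b),z).round(1)[:2],tri([si,sc],[S(*a),C(*b)]).round(1))
E
```

```text
redN [ 665.5 -136.9] [ 663.4 -135.4] [ 665.1 -136.   165.9]
redM [ 562.3 -184.2] [ 561.9 -183.1] [ 562.3 -183.3  165.4]
green [ 447.6 -221.3] [ 446.6 -222.8] [ 447.2 -222.6  164.7]
knob [547.   32.2] [543.2  35.7] [546.8  33.9 164.3]
jar [ 702.1 -327.9] [ 704.6 -327.7] [ 702.6 -327.8  179.3]
pushb [ 421.  -345.5] [ 417.  -347.9] [ 420.1 -347.5  125.3]
FN [723.   14.6] [722.9  11.8] [722.7  12.8 124.1]
FF [374.6  -8.7] [377.4 -10. ] [374.7  -9.2 124.1]
RN [ 747.5 -353.2] [ 741.1 -348.4] [ 746.  -348.4  128.4]
RF [ 392.9 -377.1] [ 397.  -374.3] [ 393.9 -374.7  124.8]
```

```bash
cat >> h.py <<'E'
from scipy.spatial.transform import Rotation as Rn
YAW=None
E
python3 - <<'E'
from h import *
from scipy.optimize import least_squares
sc=get_image("scene");si=get_image("side")
S=lambda x,y:((x+.5)/3.4+180-.5,(y+.5)/3.4+110-.5)
C=lambda x,y:((x+.5)/2.8+80-.5,(y+.5)/2.8+120-.5)
M=np.array([[180,80],[-180,80],[180,-290],[-180,-290]],float)
ps=np.array([S(*a) for a in [(92,353),(652,360),(140,68),(568,73)]]);pc=np.array([C(*a) for a in [(607,245),(390,85),(165,435),(20,195)]])
def W(q,P): c,s=np.cos(q[2]),np.sin(q[2]); return np.c_[q[0]+c*P[:,0]-s*P[:,1],q[1]+s*P[:,0]+c*P[:,1],np.full(len(P),125.)]
f=lambda q:np.r_[(proj(si,W(q,M))-ps).ravel(),(proj(sc,W(q,M))-pc).ravel()]
r=least_squares(f,[553,-78,.06]);q=r.x;print(q,np.degrees(q[2]),r.fun.round(1))
c,s=np.cos(q[2]),np.sin(q[2]);R=np.array([[c,s],[-s,c]])
for n,p in dict(redN=(665,-136),redM=(562.2,-183.5),green=(447.2,-222.3),knob=(546,33.8),jar=(702.6,-327.8),pusher=(420,-347)).items(): print(n,(R@(np.array(p)-q[:2])).round(1))
o=get_obs();T=Rn.from_rotvec(o["orientation"]);print(T.as_matrix().round(3))
bx=np.array([c,s,0]);by=np.array([-s,c,0]);G=np.c_[[0,0,-1.],by,bx]
print("turn deg tool",np.degrees((T.inv()*Rn.from_matrix(G)).as_rotvec()).round(2), (R@(o["ee_pos"][:2]-q[:2])).round(1),o["ee_pos"])
E
```

```text
[ 5.51446553e+02 -7.46500354e+01  6.21761780e-02] 3.562432588194942 [-1.6  0.5  3.8  1.  -0.6  0.   1.2  0.4  2.5  0.1 -0.4 -1.7 -1.3  3.9
 -1.  -1.2]
redN [109.5 -68.3]
redM [   4.  -109.3]
green [-113.2 -140.9]
knob [  1.3 108.6]
jar [ 135.1 -262.1]
pusher [-148.1 -263.7]
[[-0.    -0.917  0.398]
 [-0.     0.398  0.917]
 [-1.    -0.    -0.   ]]
turn deg tool [ 6.296e+01 -2.000e-02  1.000e-02] [-261.7  665.3] [248.93842906 573.1350609  222.49645668]
```

```bash
python3 -m crank '[[[0,-2.0,0],[10.5,0,0],8.7],[[0,-2.0,0],[10.5,0,0],8.7],[[0,-2,0],[10.5,0,0],8.7],[[0,-2,0],[10.5,0,0],8.7],[[0,-2,0],[10.5,0,0],8.7]]'; python3 -m crank '[[[0,0,0],[10.5,0,0],6],[[0,0,0],[0,0,0],6]]'
cat >> h.py <<'E'
q=np.array([551.447,-74.65,.062176])
c,s=np.cos(q[2]),np.sin(q[2]);R2=np.array([[c,s],[-s,c]])
bx=np.array([c,s,0]);by=np.array([-s,c,0]);G=np.c_[[0,0,-1.],by,bx]
def bench(p): return R2@(np.array(p)[:2]-q[:2])
def st():
    o=get_obs();T=Rn.from_rotvec(o["orientation"])
    print("t",round(o["t"],2),"bench",bench(o["ee_pos"]).round(1),"z",o["ee_pos"][2].round(1),"turn",np.degrees((T.inv()*Rn.from_matrix(G)).as_rotvec()).round(2),"F",o["ft_force"].round(1),"w",round(o["width"],1))
E
python3 -c "from h import *;st()"
```

```text
t: 0.98
ee_pos: [318.5, 505.0, 222.7]
orientation: [-0.187, 1.563, 0.187]
ft_force: [-0.2, -0.2, 0.0]
width: 86.9
t: 1.23
ee_pos: [318.1, 505.4, 222.8]
orientation: [-0.049, 1.57, 0.049]
ft_force: [-0.0, -0.5, -0.5]
width: 70.2
t 1.23 bench [-196.8  593.4] z 222.8 turn [ 0.03  0.   -0.01] F [-0.  -0.5 -0.5] w 70.2
```

```bash
python3 -m crank '[[[0,-4.85,1.98],[0,0,0],6],[[0,-4.85,1.98],[0,0,0],6],[[0,-4.85,1.98],[0,0,0],6],[[0,-4.85,1.98],[0,0,0],6],[[0,-4.85,1.98],[0,0,0],6]]' >/dev/null;  python3 -m crank '[[[0,-4.85,1.98],[0,0,0],6],[[0,-4.85,1.98],[0,0,0],6],[[0,-4.85,1.98],[0,0,0],6],[[0,-4.85,1.98],[0,0,0],6],[[0,-4.85,1.98],[0,0,0],6]]'; python3 -m crank '[[[0,0,0],[0,0,0],6]]'
python3 - <<'E'
from h import *
st()
w=get_image("wrist");cv2.imwrite("pics/w1.png",w["pixels"][:,:,::-1])
si=get_image("side");cv2.imwrite("pics/s1.png",cv2.resize(si["pixels"][130:320,180:410,::-1],None,fx=3,fy=3,interpolation=cv2.INTER_CUBIC))
E
```

```text
t: 2.48
ee_pos: [546.2, 32.2, 222.8]
orientation: [-0.052, 1.57, 0.052]
ft_force: [0.3, 0.1, 0.7]
width: 59.7
t: 2.6
ee_pos: [546.8, 31.1, 222.7]
orientation: [-0.049, 1.569, 0.048]
ft_force: [-0.4, 0.2, -1.2]
width: 60.1
t 2.6 bench [  1.9 105.8] z 222.7 turn [-0.03  0.05  0.02] F [-0.4  0.2 -1.2] w 60.1
```

View pics/w1.png

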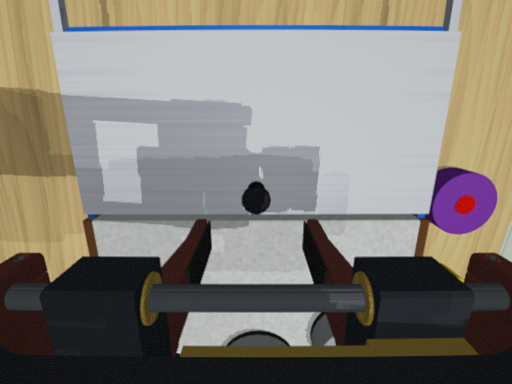

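View pics/s1.png

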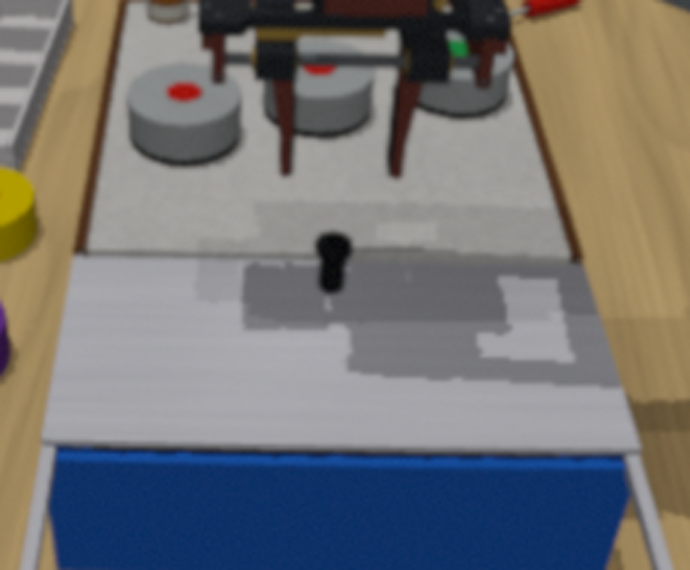

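The wrist view shows the knob head at about (256,199), centred between the fingers. The cover's near edge lies along row 216.

```bash
python3 - <<'E'
from h import *
w=get_image("wrist")
for n,p,z in [("knob",(256,200),162.5),("edgeL",(95,217),125),("edgeR",(418,216),125),("fin L",(70,33),122.5),("coverfarL",(54,35),122.5),("coverfarR",(460,31),122.5),("nearL",(78,216),122.5),("nearR",(436,215),122.5)]:
    P=onz(w,p,z);print(n,P.round(1),bench(P).round(1))
E
```

```text
knob [542.9  37.8 162.5] [ -1.5 112.7]
edgeL [377.7  -4.  125. ] [-169.    81.3]
edgeR [712.2  18.7 125. ] [166.2  83.1]
fin L [371.2 167.7 122.5] [-164.8  253.1]
coverfarL [356.7 165.4 122.5] [-179.5  251.7]
coverfarR [711.8 191.2 122.5] [176.6 255.3]
nearL [358.2  -5.2 122.5] [-188.6   81.3]
nearR [732.7  20.1 122.5] [186.8  83.3]
```

```bash
python3 -m crank '[[[4.3,0.5,-0.2],[0,0,0],6],[[4.3,0,0],[0,0,0],6],[[0,0,0],[0,0,0],2],[[0,0,0],[0,0,0],2],[[0,0,0],[0,0,0],2]]';python3 -m crank '[[[0,0,0],[0,0,0],2],[[0,0,0],[0,0,0],2]]'; python3 -c "from h import *;st()"
```

```text
t: 3.38
ee_pos: [544.3, 38.9, 138.6]
orientation: [-0.049, 1.567, 0.049]
ft_force: [-0.2, 0.4, 0.6]
width: 33.0
t: 3.62
ee_pos: [545.8, 38.8, 138.4]
orientation: [-0.048, 1.564, 0.049]
ft_force: [5.4, 1.4, -0.8]
width: 24.6
t 3.62 bench [  1.4 113.6] z 138.4 turn [-0.04  0.36 -0.02] F [ 5.4  1.4 -0.8] w 24.6
```

```bash
python3 -m crank '[[[0,2,0.1],[0,0,0],2],[[0,4,0],[0,0,0],2],[[0,4,0],[0,0,0],2],[[0,4,0],[0,0,0],2],[[0,2.8,0],[0,0,0],2]]';python3 -m crank '[[[0,0,0],[0,0,0],2],[[0,0,0],[0,0,0],2]]'; python3 - <<'E'
from h import *
st()
si=get_image("side");cv2.imwrite("pics/s2.png",cv2.resize(si["pixels"][130:380,150:430,::-1],None,fx=2.4,fy=2.4,interpolation=cv2.INTER_CUBIC))
E
```

```text
t: 4.25
ee_pos: [535.0, 208.3, 138.4]
orientation: [-0.049, 1.566, 0.05]
ft_force: [3.8, -2.6, 4.1]
width: 25.1
t: 4.5
ee_pos: [535.0, 207.6, 138.4]
orientation: [-0.048, 1.567, 0.051]
ft_force: [1.2, 3.2, 6.7]
width: 24.9
t 4.5 bench [  1.2 282.7] z 138.4 turn [ 0.03  0.22 -0.1 ] F [1.2 3.2 6.7] w 24.9
```

View pics/s2.png

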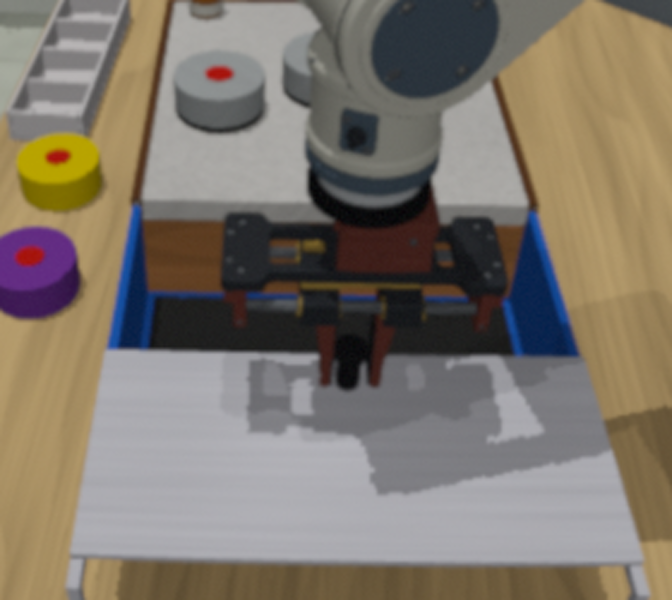

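The cover has slid almost open with the knob between the fingers: the tray interior shows at (330,320) and the cover's near edge is at row 355. I'll nudge it to the stop.

```bash
python3 -m crank '[[[0,0.4,0],[0,0,0],2],[[0,0.2,0],[0,0,0],2],[[0,0,0],[0,0,0],2]]'; python3 -c "from h import *;st()"
```

```text
t: 4.92
ee_pos: [534.8, 211.1, 138.3]
orientation: [-0.05, 1.567, 0.048]
ft_force: [1.9, -7.1, 8.3]
width: 25.1
t 4.92 bench [  1.1 286.2] z 138.3 turn [0.02 0.18 0.08] F [ 1.9 -7.1  8.3] w 25.1
```

```bash
python3 -m crank '[[[0,0,0],[0,0,0],6],[[0,0,0],[0,0,0],6],[[0,0,0],[0,0,0],6],[[-4,0,0],[0,0,0],6],[[-5,0,0],[0,0,0],6]]';python3 -m crank '[[[0,-5.2,1.35],[0,0,0],4.5],[[0,-5.2,1.35],[0,0,0],4.5],[[0,-5.2,1.35],[0,0,0],4.5],[[0,-5.2,1.35],[0,0,0],4.5],[[0,-5.2,1.35],[0,0,0],4.5]]';python3 -m crank '[[[0,-5.2,1.35],[0,0,0],4.5],[[0,-5.2,1.35],[0,0,0],4.5],[[0,-5.2,1.35],[0,0,0],4.5],[[0,0,0],[0,0,0],4.5]]'; python3 - <<'E'
from h import *
st()
for n in ["side","wrist"]:
    si=get_image(n);cv2.imwrite(f"pics/{n}3.png",si["pixels"][:,:,::-1])
E
```

```text
t: 5.55
ee_pos: [532.3, 212.0, 226.4]
orientation: [-0.049, 1.574, 0.048]
ft_force: [2.2, 0.6, 0.6]
width: 60.2
t: 6.18
ee_pos: [616.9, -44.6, 226.5]
orientation: [-0.048, 1.571, 0.049]
ft_force: [0.2, 1.2, -0.3]
width: 44.9
t: 6.68
ee_pos: [667.1, -199.7, 226.0]
orientation: [-0.046, 1.57, 0.045]
ft_force: [0.5, 0.5, -0.9]
width: 45.1
t 6.67 bench [ 107.6 -132. ] z 226.0 turn [-0.26  0.    0.02] F [ 0.5  0.5 -0.9] w 45.1
```

View pics/side3.png

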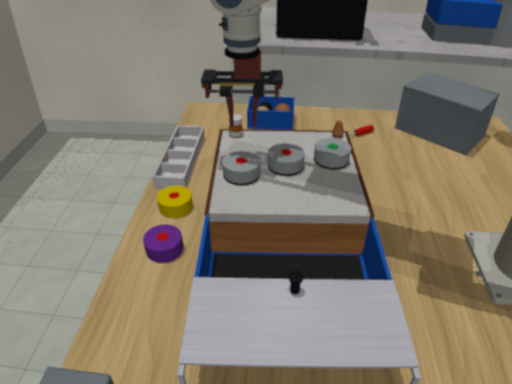

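View pics/wrist3.png

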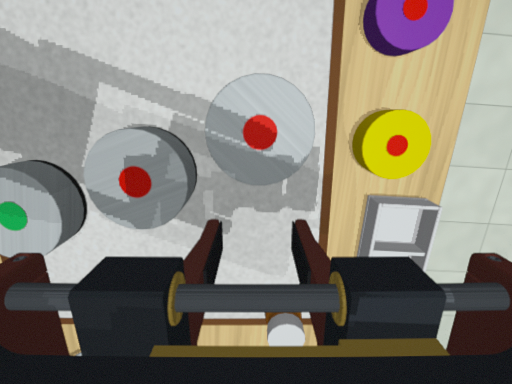

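Wrist view: the near red-dot block is at (260,131) between the fingers' lines, the middle red-dot block at (135,182) and the green one at (12,215). In the side view the tray is fully open.

```bash
python3 - <<'E'
from h import *
w=get_image("wrist")
for n,p,z in [("N",(260,131),165),("M",(135,182),165),("G",(12,215),165)]:
    P=onz(w,p,z);print(n,P.round(1),bench(P).round(1))
E
python3 -m crank '[[[4.5,0,0.1],[0.2,0,0],4.5],[[4.5,0,0.0],[0,0,0],4.5],[[0,0,0],[0,0,0],4.5]]';python3 -c "from h import *;st()"
```

```text
N [ 663.5 -133.5  165. ] [108.2 -65.7]
M [ 559.4 -182.6  165. ] [   1.2 -108.3]
G [ 445.1 -220.4  165. ] [-115.2 -138.9]
t: 7.2
ee_pos: [664.9, -193.7, 133.2]
orientation: [-0.045, 1.578, 0.049]
ft_force: [-0.4, -0.5, -0.5]
width: 44.9
t 7.2 bench [ 105.8 -125.9] z 133.2 turn [-0.13 -0.42 -0.17] F [-0.4 -0.5 -0.5] w 44.9
```

```bash
python3 -m crank '[[[-0.3,0.5,0.2],[0,0,0],4.5],[[0,1.5,0],[0,0,0],4.5],[[0,2.0,0],[0,0,0],4.5],[[0,2.0,0],[0,0,0],4.5],[[0,2,0],[0,0,0],4.5]]';python3 -c "from h import *;st()"
```

```text
t: 7.82
ee_pos: [666.8, -118.2, 142.7]
orientation: [-0.05, 1.565, 0.042]
ft_force: [1.0, -11.8, -2.1]
width: 44.9
t 7.83 bench [112.4 -50.6] z 142.7 turn [-0.21  0.28  0.3 ] F [  1.  -11.8  -2.1] w 44.9
```

```bash
python3 -m crank '[[[0.3,2,-0.1],[0,0,0],4.5],[[0,2,0],[0,0,0],4.5],[[0,1.5,0],[0,0,0],4.5],[[0,1,0],[0,0,0],4.5],[[0,0,0],[0,0,0],4.5]]';python3 - <<'E'
from h import *
st()
for n in ["side","wrist"]:
    si=get_image(n);cv2.imwrite(f"pics/{n}4.png",si["pixels"][:,:,::-1])
E
```

```text
t: 8.45
ee_pos: [664.2, -53.6, 142.2]
orientation: [-0.05, 1.56, 0.042]
ft_force: [2.1, -11.6, 8.9]
width: 45.0
t 8.45 bench [113.8  14. ] z 142.2 turn [-0.18  0.57  0.32] F [  2.1 -11.6   8.9] w 45.0
```

View pics/side4.png

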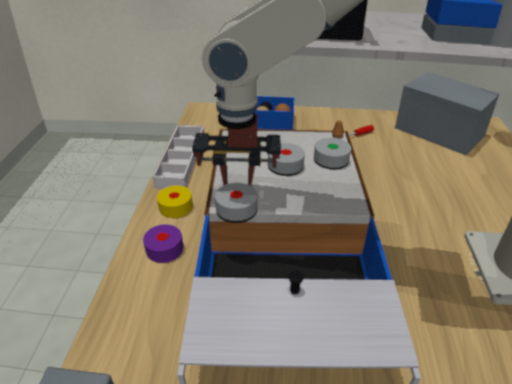

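View pics/wrist4.png

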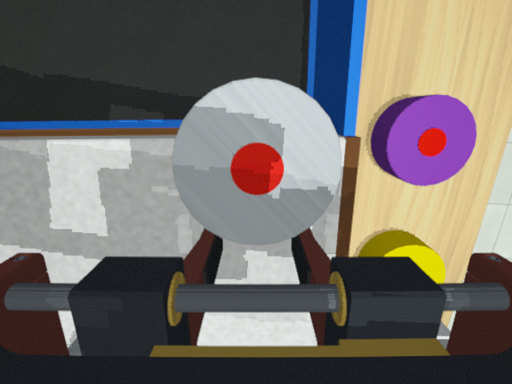

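```bash
python3 - <<'E'
from h import *
w=get_image("wrist")
for n,p,z in [("dot",(257,168),165),("wallin",(309,60),114.5),("wallin2",(312,20),114.5),("wallout",(360,60),114.5),("blk right",(342,165),165),("blk left",(173,160),165),("deckedge right",(358,137),125),("deckedgemid",(100,136),125)]:
    P=onz(w,p,z);print(n,P.round(1),bench(P).round(1))
st()
E
```

```text
dot [659.9  -4.2 165. ] [112.6  63.5]
wallin [690.2  57.8 114.5] [146.7 123.6]
wallin2 [689.5  80.7 114.5] [147.5 146.5]
wallout [723.2  60.  114.5] [179.8 123.7]
blk right [704.4  -0.  165. ] [157.2  65. ]
blk left [616.1  -2.5 165. ] [69. 68.]
deckedge right [725.8  12.  125. ] [179.4  75.6]
deckedgemid [557.1   2.8 125. ] [10.5 77. ]
t 8.6 bench [113.9  13.9] z 142.2 turn [-0.21  0.57  0.29] F [  1.3 -10.9   9.7] w 45.3
```

```bash
python3 -m crank '[[[0,1,-0.1],[0,0,0],4.5],[[0,1,0],[0,0,0],4.5],[[0,1,0],[0,0,0],4.5],[[0,0.5,0],[0,0,0],4.5]]';python3 - <<'E'
from h import *
st()
for n in ["side"]:
    si=get_image(n);cv2.imwrite(f"pics/{n}5.png",si["pixels"][:,:,::-1])
E
```

```text
t: 9.1
ee_pos: [661.2, -17.3, 142.7]
orientation: [-0.046, 1.56, 0.044]
ft_force: [-0.6, 0.9, 0.1]
width: 45.4
t 9.1 bench [113.1  50.4] z 142.7 turn [-0.28  0.6   0.12] F [-0.6  0.9  0.1] w 45.4
```

View pics/side5.png

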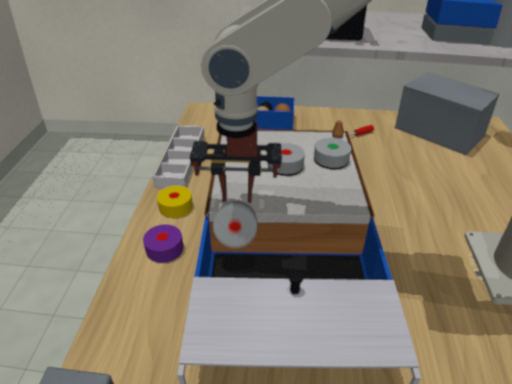

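The block has tipped past the edge, with its dot at (235,227), and is falling. I'll wait and look again.

```bash
python3 -m crank '[[[0,0,0],[0,0,0],4.5],[[-3,-1,0],[0,-0.5,0],4.5],[[-5,-2,0],[0,0,0],4.5],[[0,-5,-3],[0,0,0],4.5]]';python3 - <<'E'
from h import *
st()
for n in ["side","scene"]:
    si=get_image(n);cv2.imwrite(f"pics/{n}6.png",si["pixels"][:,:,::-1])
E
```

```text
t: 9.65
ee_pos: [635.4, -97.7, 221.3]
orientation: [-0.049, 1.552, 0.047]
ft_force: [0.0, -0.8, -0.1]
width: 45.3
t 9.65 bench [ 82.3 -28.2] z 221.3 turn [-0.04  1.03  0.1 ] F [ 0.  -0.8 -0.1] w 45.3
```

View pics/side6.png

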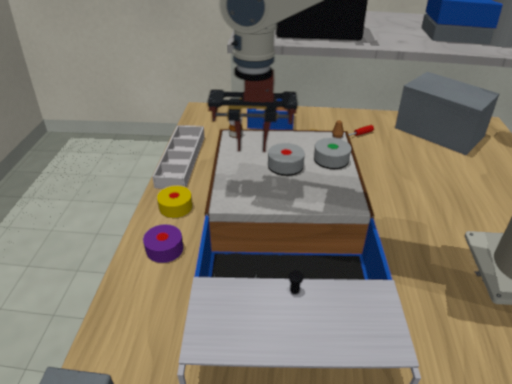

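View pics/scene6.png

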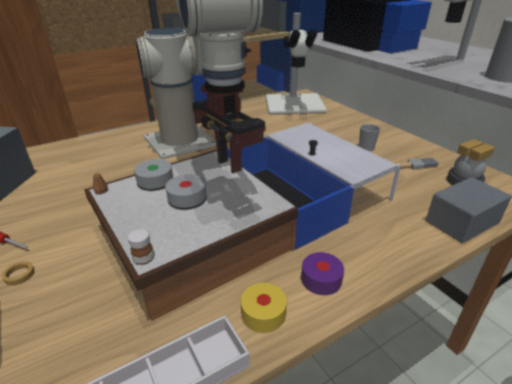

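The first block is gone from the worktop and sits in the tray, hidden by the walls and cover. The second block at (286,153) and the green one are unmoved.

```bash
python3 -m crank '[[[0,-4.7,-2.65],[0,1,0],4.5],[[0,-4.7,-2.65],[0,0,0],4.5],[[0,-4.7,-2.65],[0,0,0],4.5],[[0,0,0],[0,0,0],4.5],[[0,0,0],[0,0,0],4.5]]';python3 - <<'E'
from h import *
st()
for n in ["wrist"]:
    si=get_image(n);cv2.imwrite(f"pics/{n}7.png",si["pixels"][:,:,::-1])
E
```

```text
t: 10.38
ee_pos: [560.6, -242.9, 216.6]
orientation: [-0.045, 1.579, 0.046]
ft_force: [0.1, -0.0, 0.2]
width: 45.2
t 10.38 bench [  -1.3 -168.5] z 216.6 turn [-0.26 -0.5  -0.03] F [ 0.1 -0.   0.2] w 45.2
```

View pics/wrist7.png

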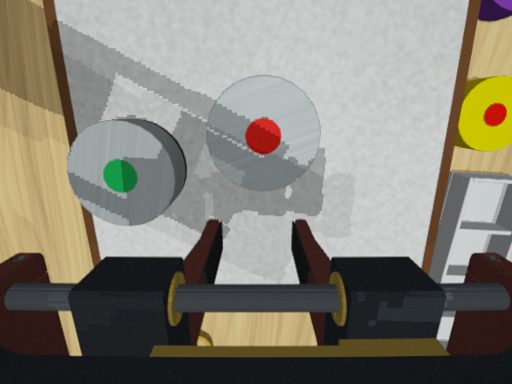

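Wrist view: the second red-dot block is at (263,135), slightly right of the finger centre line (256). The green block at (120,175) is clear to the left.

```bash
python3 -m crank '[[[4,0,0.35],[-0.2,-0.5,0],4.5],[[3.8,0,0],[0,0,0],4.5],[[0,0,0],[0,0,0],4.5]]';python3 -c "from h import *;st()"
```

```text
t: 10.8
ee_pos: [562.2, -241.0, 135.9]
orientation: [-0.048, 1.576, 0.052]
ft_force: [0.1, -0.2, -0.2]
width: 44.8
t 10.8 bench [   0.4 -166.7] z 135.9 turn [ 0.08 -0.3  -0.17] F [ 0.1 -0.2 -0.2] w 44.8
```

```bash
python3 -m crank '[[[-0.2,0.5,0.2],[0,0,0],4.5],[[0,1.5,0],[0,0,0],4.5],[[0,2.0,0],[0,0,0],4.5],[[0,2.0,0],[0,0,0],4.5],[[0,2,0],[0,0,0],4.5]]';python3 -c "from h import *;st()"; python3 -m crank '[[[0.2,2,0],[0,0,0],4.5],[[0,2,0],[0,0,0],4.5],[[0,2.0,0],[0,0,0],4.5],[[0,1.5,0],[0,0,0],4.5],[[0,1,0],[0,0,0],4.5]]';python3 - <<'E'
from h import *
st()
for n in ["wrist"]:
    si=get_image(n);cv2.imwrite(f"pics/{n}8.png",si["pixels"][:,:,::-1])
E
```

```text
t: 11.42
ee_pos: [562.2, -164.3, 142.8]
orientation: [-0.052, 1.566, 0.046]
ft_force: [1.2, -8.7, -3.3]
width: 45.2
t 11.43 bench [  5.2 -90.1] z 142.8 turn [-0.    0.24  0.23] F [ 1.2 -8.7 -3.3] w 45.2
t: 12.05
ee_pos: [558.7, -80.4, 142.4]
orientation: [-0.054, 1.562, 0.045]
ft_force: [0.7, -15.6, 6.6]
width: 45.2
t 12.05 bench [ 6.9 -6.2] z 142.4 turn [0.06 0.47 0.34] F [  0.7 -15.6   6.6] w 45.2
```

View pics/wrist8.png

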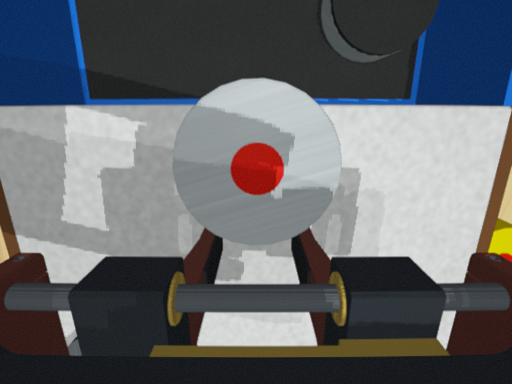

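The first block lies on the tray floor at the upper right (385,10), and the second is at the edge with its dot at (257,168), in the cradle.

```bash
python3 -m crank '[[[0,1.2,-0.2],[0,0,0],4.5],[[0,1.2,0],[0,0,0],4.5],[[0,1,0],[0,0,0],4.5],[[0,1,0],[0,0,0],4.5],[[0,0.7,0],[0,0,0],4.5]]';python3 -m crank '[[[0,0.5,0],[0,0,0],4.5],[[0,0,0],[0,0,0],4.5]]';python3 - <<'E'
from h import *
st()
for n in ["wrist","side"]:
    si=get_image(n);cv2.imwrite(f"pics/{n}9.png",si["pixels"][:,:,::-1])
E
```

```text
t: 12.72
ee_pos: [554.8, -29.7, 144.0]
orientation: [-0.053, 1.559, 0.045]
ft_force: [-0.7, -6.3, 12.2]
width: 45.1
t: 12.98
ee_pos: [550.5, -22.1, 140.0]
orientation: [-0.049, 1.568, 0.049]
ft_force: [0.3, -0.2, 0.5]
width: 44.9
t 12.97 bench [ 2.3 52.5] z 140.0 turn [0.   0.13 0.  ] F [ 0.3 -0.2  0.5] w 44.9
```

View pics/wrist9.png

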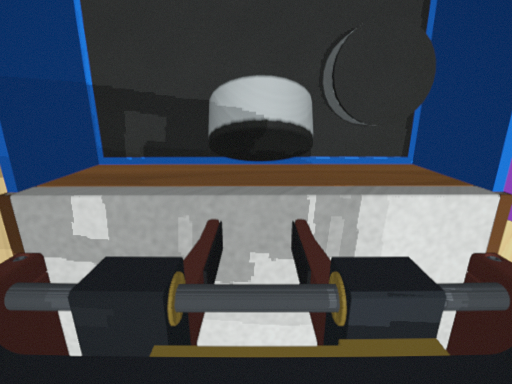

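View pics/side9.png

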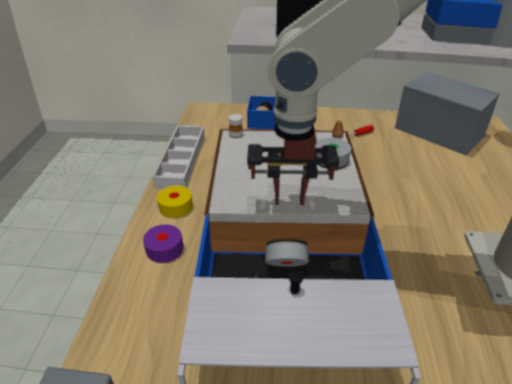

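The second block is falling into the tray (wrist view, 260,115). I'll raise the arm, move over the knob and check the blocks on the way.

```bash
python3 -m crank '[[[-4,0,0],[0,0,0],6],[[-4.5,0,0],[0,0,0],6],[[0,5,0],[0,0,0],6],[[0,0,0],[0,0,0],6]]';python3 - <<'E'
from h import *
st()
for n in ["wrist","side"]:
    si=get_image(n);cv2.imwrite(f"pics/{n}10.png",si["pixels"][:,:,::-1])
E
```

```text
t: 13.58
ee_pos: [546.6, 29.1, 224.1]
orientation: [-0.05, 1.57, 0.051]
ft_force: [0.1, -0.1, -0.8]
width: 59.7
t 13.57 bench [  1.6 103.8] z 224.1 turn [ 0.11  0.03 -0.03] F [ 0.1 -0.1 -0.8] w 59.7
```

View pics/wrist10.png

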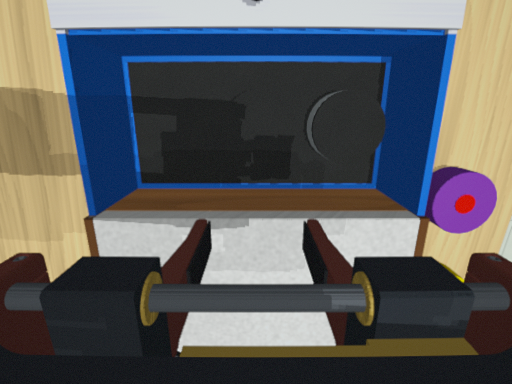

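View pics/side10.png

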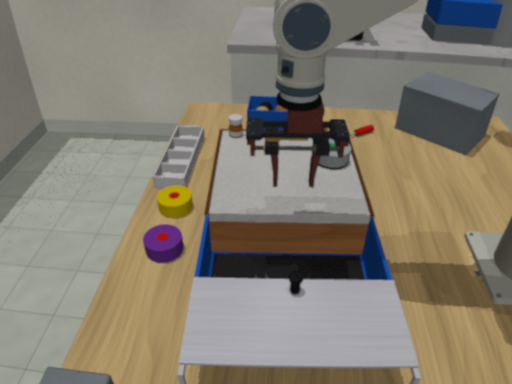

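The first block shows at (347,127), dark underside up. The second must be in the gripper's shadow, so I'll enhance the contrast.

```bash
python3 - <<'E'
import cv2,numpy as np
a=cv2.imread("pics/wrist10.png")[50:200,100:420].astype(float)
cv2.imwrite("pics/w10c.png",cv2.resize(np.clip(a*3.2-30,0,255).astype(np.uint8),None,fx=2.4,fy=2.4,interpolation=cv2.INTER_CUBIC))
E
```

```text
(no output)
```

View pics/w10c.png

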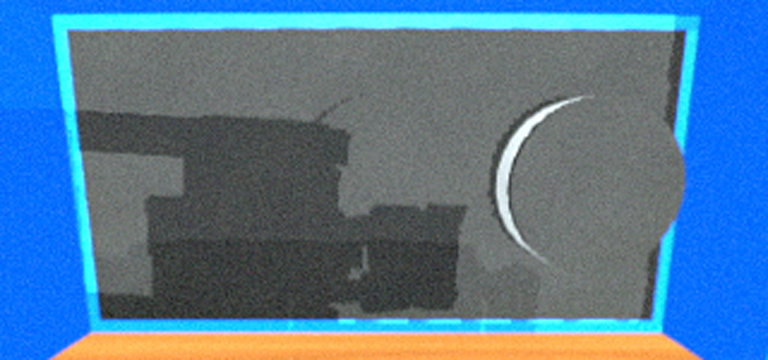

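A faint arc at crop (335,105) is the rim of the second block, lying underside up near the middle. I'll look again once the shadow has moved.

```bash
python3 -m crank '[[[0,4.5,0],[0,0,0],6],[[0,4.5,0],[0,0,0],6],[[0,4.5,0],[0,0,0],6],[[0,4.4,0],[0,0,0],6],[[0,0,0],[0,0,0],6]]';python3 - <<'E'
from h import *
st()
for n in ["wrist","side","scene"]:
    si=get_image(n);cv2.imwrite(f"pics/{n}11.png",si["pixels"][:,:,::-1])
a=si=cv2.imread("pics/side11.png")[210:320,180:410].astype(float);cv2.imwrite("pics/side11c.png",cv2.resize(np.clip(a*2.2-15,0,255).astype(np.uint8),None,fx=3.3,fy=3.3,interpolation=cv2.INTER_CUBIC))
E
```

```text
t: 14.3
ee_pos: [535.7, 207.0, 222.9]
orientation: [-0.05, 1.571, 0.05]
ft_force: [0.1, -0.2, 0.4]
width: 59.7
t 14.3 bench [  1.8 282.1] z 222.9 turn [ 0.11 -0.05  0.01] F [ 0.1 -0.2  0.4] w 59.7
```

View pics/wrist11.png

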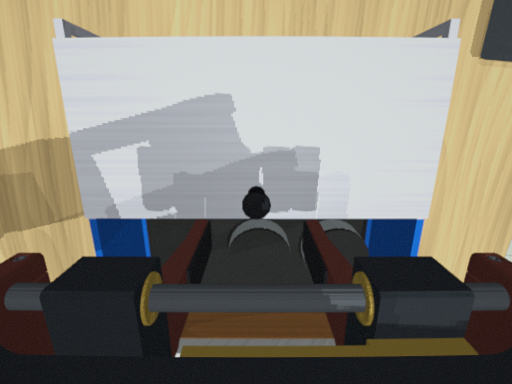

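View pics/side11c.png

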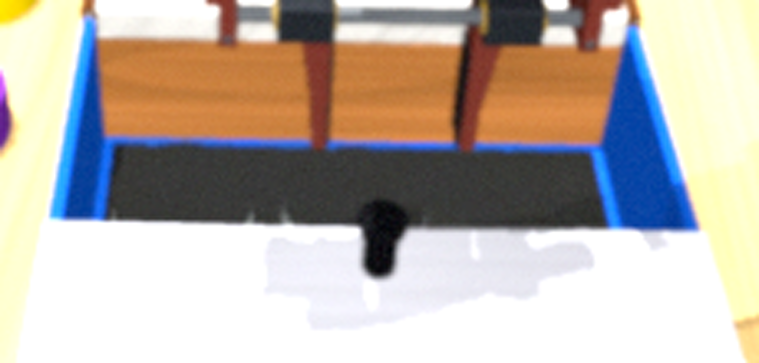

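View pics/scene11.png

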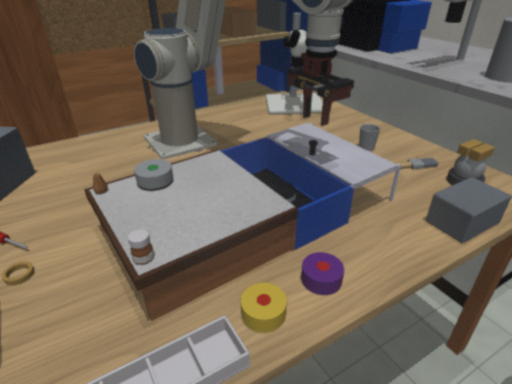

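The wrist view now shows both blocks lying flat on the tray floor at (260,240) and (338,240). The knob at (256,205) is between the fingers. Next I grip it and shut the cover.

```bash
python3 -m crank '[[[4.3,0.3,-0.1],[0,0,0],6],[[4.2,0,0],[0,0,0],6],[[0,0,0],[0,0,0],2],[[0,0,0],[0,0,0],2],[[0,0,0],[0,0,0],2]]';python3 -m crank '[[[0,0,0],[0,0,0],2],[[0,0,0],[0,0,0],2]]'; python3 -c "from h import *;st()"
```

```text
t: 15.08
ee_pos: [536.0, 208.6, 140.5]
orientation: [-0.047, 1.567, 0.049]
ft_force: [-0.7, 0.7, -0.5]
width: 33.6
t: 15.32
ee_pos: [535.0, 208.7, 140.1]
orientation: [-0.048, 1.569, 0.049]
ft_force: [-2.5, -2.1, 5.6]
width: 24.9
t 15.32 bench [  1.1 283.8] z 140.1 turn [-0.03  0.07 -0.01] F [-2.5 -2.1  5.6] w 24.9
```

```bash
python3 -m crank '[[[0,-2,0],[0,0,0],2],[[0,-4,0],[0,0,0],2],[[0,-4,0],[0,0,0],2],[[0,-4,0],[0,0,0],2],[[0,-2.9,0],[0,0,0],2]]';python3 -m crank '[[[0,-0.3,0],[0,0,0],2],[[0,0,0],[0,0,0],2]]'; python3 - <<'E'
from h import *
st()
for n in ["wrist","side"]:
    si=get_image(n);cv2.imwrite(f"pics/{n}12.png",si["pixels"][:,:,::-1])
E
```

```text
t: 15.95
ee_pos: [545.7, 39.1, 140.1]
orientation: [-0.047, 1.568, 0.048]
ft_force: [0.6, 3.5, 3.4]
width: 24.9
t: 16.2
ee_pos: [545.9, 36.2, 140.1]
orientation: [-0.048, 1.568, 0.047]
ft_force: [-1.6, -2.2, 6.4]
width: 25.1
t 16.2 bench [  1.3 110.9] z 140.1 turn [-0.08  0.1   0.04] F [-1.6 -2.2  6.4] w 25.1
```

View pics/wrist12.png

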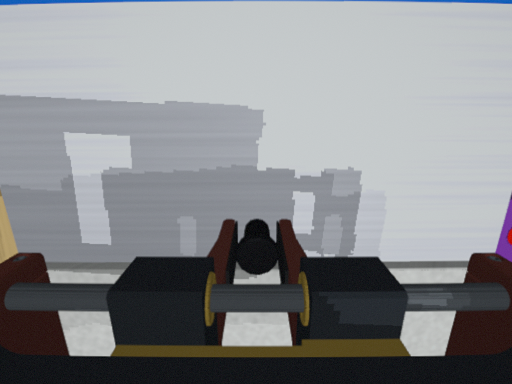

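The cover's near edge is almost against the worktop (row 262). One small nudge to the stop, then release and go up.

```bash
python3 -m crank '[[[0,-0.3,0],[0,0,0],2],[[0,0,0],[0,0,0],2]]'; python3 -c "from h import *;st()";python3 -m crank '[[[0,0,0],[0,0,0],6],[[0,0,0],[0,0,0],6],[[0,0,0],[0,0,0],6],[[-4,0,0],[0,0,0],6],[[-5,0,0],[0,0,0],6]]';python3 -m crank '[[[-3,5,0],[0,0,0],6],[[-2,5,0],[0,0,0],6],[[0,5,0],[0,0,0],6],[[0,5,0],[0,0,0],6],[[0,0,0],[0,0,0],6]]';  python3 - <<'E'
from h import *
st()
for n in ["scene","side"]:
    si=get_image(n);cv2.imwrite(f"pics/{n}13.png",si["pixels"][:,:,::-1])
E
```

```text
t: 16.55
ee_pos: [546.1, 34.1, 140.1]
orientation: [-0.048, 1.568, 0.048]
ft_force: [-1.5, 0.6, 6.2]
width: 25.3
t 16.55 bench [  1.4 108.9] z 140.1 turn [-0.03  0.11  0.  ] F [-1.5  0.6  6.2] w 25.3
t: 17.18
ee_pos: [544.5, 33.9, 228.5]
orientation: [-0.048, 1.573, 0.048]
ft_force: [0.1, 0.6, 0.7]
width: 60.4
t: 17.8
ee_pos: [532.6, 236.4, 278.5]
orientation: [-0.051, 1.57, 0.052]
ft_force: [0.1, -1.1, -0.4]
width: 59.9
t 17.8 bench [  0.6 311.6] z 278.5 turn [ 0.19  0.   -0.03] F [ 0.1 -1.1 -0.4] w 59.9
```

View pics/scene13.png

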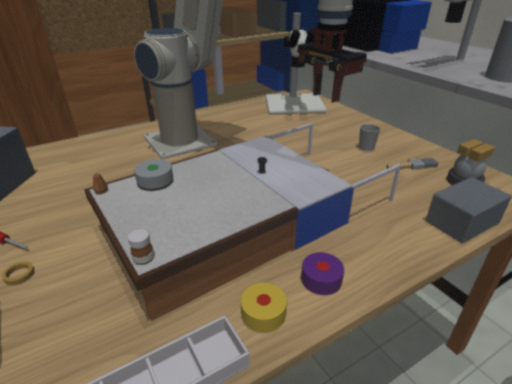

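View pics/side13.png

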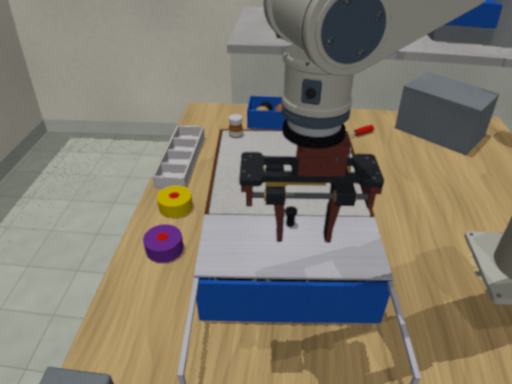

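The knob at scene (262,162) is back within a pixel or so of where it started, and the cover meets the worktop edge. The green block, jar and pusher are at their original pixels, and the gripper is clear.

```bash
python3 -c "
from workcell import *
print(close_job())"
```

```text
the job is handed in; nothing more can be done
None
```

I finished the job and handed it in at about 18 s of the 62 s allowed; no verdict was reported.

- **What I did:** I gripped the knob and slid the cover open to its stop. With the fingers half open as a cradle, I pushed the two red-dot blocks over the edge one at a time, sliding them on the worktop. I then gripped the knob again and slid the cover shut.
- **Blocks:** before closing, the wrist camera showed both blocks lying flat on the tray floor.
- **Cover:** the gripper pulled the knob back about 177 mm by its own position reading, against a full travel of 175 mm. The knob ended within about a pixel of its starting place. I felt no clear force against the closed stop, so the cover may be a few millimetres short of fully shut, still well inside the 20 mm limit.
- **Other things:** in the last scene picture the green-dot block, jar and pusher stood at the pixels where they started, and the gripper was clear of everything.
- **Disagreement:** different cameras disagreed by 2 to 4 mm on some positions, and the fit of the worktop corners was off by up to 4 pixels. This did not affect the moves.

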